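Hold the topping bin open

TASK

I need both hands to restock the wide steel bin. Take the steel cup off its lid and stand it upright on the white tray, then raise that lid to 60 degrees and finish still holding it there, keeping it at 60 degrees to within about 5 degrees until I am done (it drops shut if you let go). Do not tip the cup, leave the narrow bin shut and leave the other things where they are.

Things in the scene. Friction and masses are not known exactly. Their poses are not given: they have to be found in the camera images.
- wide_bin: the wider of two fixed open-topped steel bins, 170 deep (its x) x 200 wide (its y) x 100 mm tall, full of sealed portion pots. Origin at the centre of its underside; x points from the front (bar side) to the hinged far side, z up.
- wide_lid (a joint): lid angle of the wide bin in rad: 0 shut, growing as the front edge rises; 60 degrees = 1.047. Flat aluminium lid, 182 x 206 x 6 mm, 0.25 to 0.46 kg, hinged on top of the far wall; its top face is 106 mm above the table when shut and its front edge overhangs the front wall by 12 mm. It falls shut from 60 degrees.
- wide_bar (a point): middle of the round bar handle on the wide lid: bar 10 mm thick, 100 mm long along the bin's y, its axis 40 mm above the lid's top face (146 mm above the table when shut) and 145 mm in front of the hinge line. A post at each end; free underneath (35 mm). The point moves with the lid.
- wide_hinge (a point): middle of the wide lid's hinge line, 100 mm above the table; the line runs along the bin's y. At bin x = +85 mm.
- narrow_bin: the other fixed steel bin, 170 x 120 x 100 mm, same build with a shorter bar; origin at the centre of its underside. The two bins stand side by side, either way round.
- narrow_lid (a joint): lid angle of the narrow bin in rad, 0 shut
- cup: open steel cup, 90 mm tall, slightly tapered, 64 mm across at the rim, 0.12 to 0.21 kg, starting upright on the wide lid behind the bar; origin at the centre of its underside, z up
- tray: fixed white tray, 280 (its x) x 200 (its y) x 18 mm tall, walls 5 mm, floor 5 mm thick; origin at the centre of its underside. The jug stands on its far half, about 70 mm towards +x from its centre; the near half is free.
- jug: bystander: clear jug with a handle, 88 mm across, 110 mm tall, on the far half of the tray; origin at the centre of its underside
- sauce_bottle: bystander: amber bottle, 56 mm across, 160 mm tall; origin at the centre of its underside
- honey_jar: bystander: amber jar, 60 mm across, 90 mm tall, in front of and between the bins; origin at the centre of its underside
- syrup_bottle: bystander: glass bottle, 68 mm across, 200 mm tall, behind the bins; origin at the centre of its underside
- spoon: bystander: steel spoon lying flat in front of the bins, roughly along y; origin at its underside
Not all that is in view belongs to the job. What is shaped like the cup but blue or red is not meant.

How it is judged:
By the outcome, as a careful person would: the job done as asked, in the order asked, and still so for the second after the job is handed in, while the arm keeps its last pose, push and grip.
It also fails if it takes over 64 s, if anything falls off the work surface, if the arm or the gripper's body presses on something with over 40 N, if the wrist force passes 120 N, or if a joint passes its speed limit or range.

ROBOT

A 6-joint arm with a two-finger parallel gripper is mounted at the origin on the work surface. World frame = base frame: x ahead of the robot, y to its left, z up, the work surface at z = 0. Lengths are in m, angles in rad, forces in N, time in s.
With the tool pointing down it reaches from about 0.35 to 0.85 m from the base axis. Payload 8.1 kg.
Tool frame: the origin (TCP) lies between the finger pads; the fingertips stand 11 mm ahead of it and the grasp point (between the pads) lies 8 mm behind it; y points along the fingers, x is the direction in which the jaws open and shut, and the axes are right-handed (so a half turn about y gives the same grasp; the last joint's range is limited). The gripper opens to 93 mm and grips with 3 to 60 N. Pads are 15 mm wide; open, the fingers measure 128 mm over their backs; the gripper's body (75 mm by 188 mm) begins 65 mm behind the grasp point.
Start: joints at [1.155, 0.13, 1.488, -0, 1.523, -0.085], TCP at [0.195, 0.567, 0.23] pointing down, gripper open.
Joint ranges: [-2.96, 2.96], [-0.89, 2.26], [0.02, 2.5], [-1.34, 4.48], [0, 2.73], [-2.66, 2.66]. Speed limits (rad/s): [2.39, 2.39, 2.79, 3.14, 3.14, 3.14].

INTERFACE

Orientations are given as a rotation vector (axis times angle).
In Python, from plant import readout, optics, robot gives the robot as it stands.
- The arm moves only by the shell command python3 -m creep 'ROWS' [FORCE]. ROWS is JSON, a list that holds one entry, the list of rows, each a list of 7 numbers: the closure, from 0 (fully open) to 1 (shut), then the shift along the tool's x, y, z in cm, then the turn, a rotation vector about the tool's x, y, z in degrees. In form: [[[grip, x, y, z, wx, wy, wz], ...]]. A call has exactly 8 rows; each row shifts and turns the pose as measured when the row begins, along the tool's axes as they then stand; what a row does not reach is not made up. A row lasts 1/10 s, in which the tool goes at most 50 mm and 8.59 degrees, less where a joint would pass 70% of its speed; a pose out of reach is approached as far as the arm can. A call is refused whole if a number of a shift passes 5 or a number of a turn 8.59, either way. A call with a gripper value outside its range is refused whole. The fingers move at their own pace and stop on an object; FORCE is the grip in N (left out, the last holds). Time passes only in rows, so rows that do not move let the fingers close, or fill a call up. It gives the time, the measured TCP pose, the force and the opening at its end, in the units of the state.
- readout.read_state(): the state, without advancing time (a new reading comes with each control period).
- optics.read_camera(name): name is "scene" or "top"; returns a dict with "frame" (480x640x3 uint8, red, green, blue), "depth" (480x640 float32, m along the optical axis (not along the pixel's ray), 0 where there is no reading), "intrinsics" (3x3 intrinsics, pixels), "R" (3x3) and "t" (3): a world point X has camera coordinates R X + t. Camera axes: x right, y down, z forward; pixel columns grow to the right and rows downward; lengths in m; the calibration is good to about 2 mm. A picture is of the moment at which its call begins.
- robot.close_job(): hands the job in, once; it reports no verdict.
The state is a dict: "t": time; "q": joint angles; "dq": joint speeds; "joint_torque": joint torques, N m; "tool_pos": TCP position; "orientation": TCP orientation; "force": force on the tool from outside, world axes, zero at the start; "wrist_torque": the same for the moment, N m; "opening": finger opening in m.
Only numpy, scipy, OpenCV 4.12 (cv2) and the standard library are available. Lean on these libraries where they do the work, as an engineer would, in place of code of your own. Each camera call takes 0.05 s, during which the arm holds its last target. There are 200 camera calls.

## Working session

There is one attempt and no reset: what is moved stays moved. The work goes in short steps, Python scripts to look and compute and a shell command to move; the robot and the scene stay as the last step left them, time stands still between calls to the robot, and variables do not carry over. Pictures are saved under pics/ and viewed, about 8 in all and at most 12, crops included, and the job is handed in when it is done.

```bash
ls; mkdir -p pics; cat > h.py <<'E'
import numpy as np, cv2
from plant import readout, optics, robot
from scipy.spatial.transform import Rotation as Ro
def cam(n, f=None):
    c=optics.read_camera(n)
    if f: cv2.imwrite('pics/'+f, c['frame'][:,:,::-1])
    return c
def pts(c):
    K=c['intrinsics']; d=c['depth']; v,u=np.mgrid[:480,:640]
    X=np.stack([(u-K[0,2])/K[0,0]*d,(v-K[1,2])/K[1,1]*d,d],-1)
    W=(X-c['t'])@c['R']; W[d==0]=np.nan
    return W
def ray(c,u,v,z):
    K=c['intrinsics']; o=-c['R'].T@c['t']
    r=c['R'].T@np.array([(u-K[0,2])/K[0,0],(v-K[1,2])/K[1,1],1]); return o+r*(z-o[2])/r[2]
E
python3 - <<'E'
from h import *
s=readout.read_state(); print({k:np.round(v,3).tolist() for k,v in s.items()})
print(Ro.from_rotvec(s['orientation']).as_matrix().round(3))
for n in ('scene','top'):
    c=cam(n,n+'1.png'); np.savez(n+'1.npz',**c); print(n,(-c['R'].T@c['t']).round(3),c['R'].round(2).tolist(),c['intrinsics'][0,0])
E
```

```text
pics
{'t': 0.0, 'q': [1.155, 0.131, 1.489, -0.0, 1.523, -0.085], 'dq': [-0.001, -0.001, 0.001, -0.001, -0.0, 0.0], 'joint_torque': [0.002, -55.985, -49.175, 0.077, 0.035, -0.0], 'tool_pos': [0.195, 0.567, 0.229], 'orientation': [-1.349, -0.961, 0.964], 'force': [0.103, -0.91, 1.271], 'wrist_torque': [-0.033, -0.016, 0.02], 'opening': 0.093}
[[ 0.325 -0.001 -0.946]
 [ 0.946 -0.002  0.325]
 [-0.002 -1.     0.   ]]
scene [0.892 0.526 0.69 ] [[-0.9, 0.44, 0.01], [0.28, 0.6, -0.75], [-0.34, -0.67, -0.66]] 499.46088503157296
top [ 0.359 -0.021  1.193] [[-0.02, -1.0, -0.0], [-0.98, 0.02, -0.2], [0.2, -0.0, -0.98]] 559.4628137692326
```

View pics/top1.png

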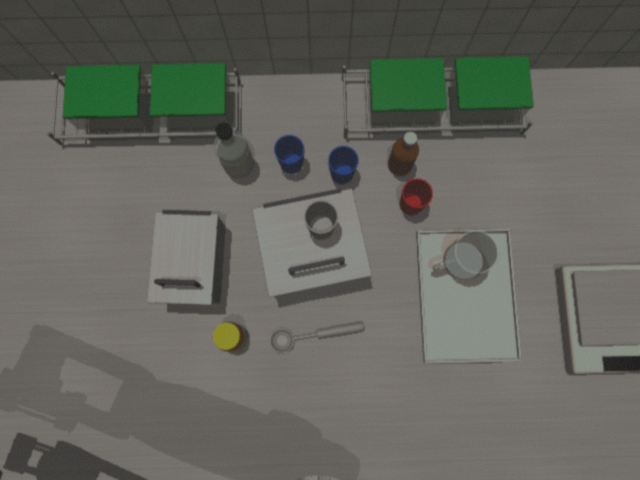

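View pics/scene1.png

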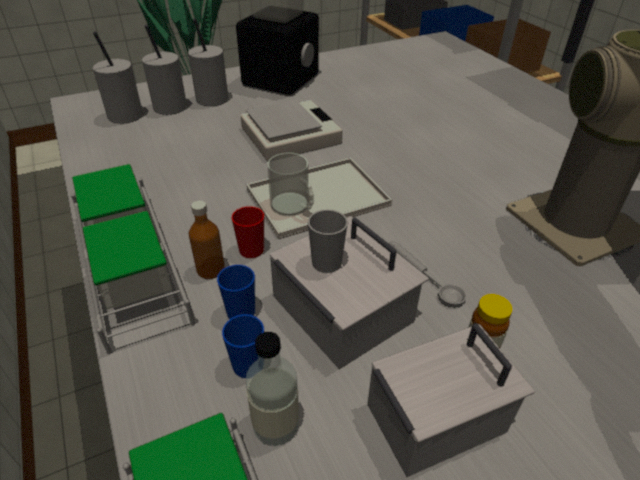

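Top view: the only steel cup is at about (321,220), on the wide lid (quad (255,208)–(369,268), bar at (290,270)–(345,262)). The blue cups (290,153) and (343,165) and the red one (416,196) are not meant. The tray is at (468,295) with the jug at (470,257). In the scene view the cup is at (327,240), on the wide lid behind its bar.

```bash
cat > m.py <<'E'
from h import *
def load(n):
    d=np.load(n+'1.npz'); return {k:d[k] for k in d}
A,B=load('top'),load('scene')
for nm,c,(u0,v0,u1,v1) in (('top',A,(240,175,380,300)),('scene',B,(255,190,440,360))):
    W=pts(c); m=np.zeros((480,640),bool); m[v0:v1,u0:u1]=1
    z=W[...,2]
    lid=m&(abs(z-.106)<.004); P=W[lid][:,:2]
    r=cv2.minAreaRect(P.astype(np.float32)); print(nm,'lid z',np.median(z[lid]).round(4),r,lid.sum())
    print(cv2.boxPoints(r).round(3).tolist())
    up=m&(z>.185)&(z<.22)
    if up.sum()>4: print(' cup rim', up.sum(), cv2.minEnclosingCircle(W[up][:,:2].astype(np.float32)), np.nanpercentile(z[up],[50,95,100]).round(3))
    up=m&(z>.14)&(z<.157); 
    n,l,s,ce=cv2.connectedComponentsWithStats(up.astype(np.uint8))
    for i in range(1,n):
        if s[i,4]>15: Q=W[l==i]; print(' bar/cup?',s[i],Q.mean(0).round(3),cv2.minAreaRect(Q[:,:2].astype(np.float32)),z[l==i].max().round(3))
    t=(c['frame'].min(-1)>0)&(abs(z-.018)<.004)
    n,l,s,ce=cv2.connectedComponentsWithStats(t.astype(np.uint8))
    for i in range(1,n):
        if s[i,4]>100: Q=W[l==i]; print(' tray?',s[i],cv2.minAreaRect(Q[:,:2].astype(np.float32)))
    for p in ([(440,330),(480,340),(226,336),(282,340),(403,150),(465,262),(186,258)] if nm=='top' else [(345,205),(360,195)]): print(p,W[p[1],p[0]].round(3))
E
python3 m.py; python3 - <<'E'
import cv2
a=cv2.resize(cv2.imread('pics/top1.png')[180:310,240:400],None,fx=4,fy=4,interpolation=2)
b=cv2.resize(cv2.imread('pics/scene1.png')[190:370,260:440],None,fx=3,fy=3,interpolation=2)
import numpy as np
cv2.imwrite('pics/crop1.png',cv2.resize(np.hstack([a[:520],b[:520]]),None,fx=.66,fy=.66))
E
```

```text
top lid z 0.1055 ((0.5821254253387451, -0.000425092875957489), (0.18739129602909088, 0.206106036901474), 10.452261924743652) 7737
[[0.47099998593330383, 0.08399999886751175], [0.5090000033378601, -0.11900000274181366], [0.6930000185966492, -0.08500000089406967], [0.656000018119812, 0.11800000071525574]]
 cup rim 241 ((0.6084315776824951, -0.021296484395861626), 0.032195113599300385) [0.194 0.197 0.199]
 bar/cup? [308 208  26  14  75] [ 0.628 -0.02   0.148] ((0.6247380375862122, -0.019447267055511475), (0.018732121214270592, 0.04860081151127815), 7.628211498260498) 0.157
 bar/cup? [311 232  22   6  27] [ 0.583 -0.021  0.148] ((0.5833391547203064, -0.0224223043769598), (0.008254687301814556, 0.040140338242053986), 4.000681400299072) 0.157
 bar/cup? [288 257  57  17 303] [ 0.526 -0.01   0.149] ((0.5262877941131592, -0.010395657271146774), (0.010390304028987885, 0.1087949126958847), 10.851340293884277) 0.155
 tray? [482 229  30  21 103] ((0.6063783168792725, -0.40704214572906494), (0.07243584096431732, 0.037143852561712265), 53.90952682495117)
 tray? [417 230  57   9 136] ((0.61458581686
[... 2387 characters left out ...]
, 0.023180324584245682), (0.07521236687898636, 0.1405186802148819), 32.37221908569336)
 tray? [390 241  38  33 291] ((0.4106970727443695, -0.05017724633216858), (0.018022913485765457, 0.10724446922540665), 8.356131553649902)
 tray? [273 289 143  76 405] ((0.6279900074005127, 0.051616914570331573), (0.12978658080101013, 0.2608264982700348), 50.74443054199219)
 tray? [368 398 144  76 382] ((0.5914467573165894, 0.2929922342300415), (0.09837132692337036, 0.2081974297761917), 51.80632781982422)
 tray? [254 426  44  18 112] ((0.7897804975509644, 0.18311676383018494), (0.021014878526329994, 0.061672866344451904), 68.84181213378906)
(345, 205) [ 0.436 -0.27   0.004]
(360, 195) [ 0.387 -0.287  0.006]
```

View pics/crop1.png

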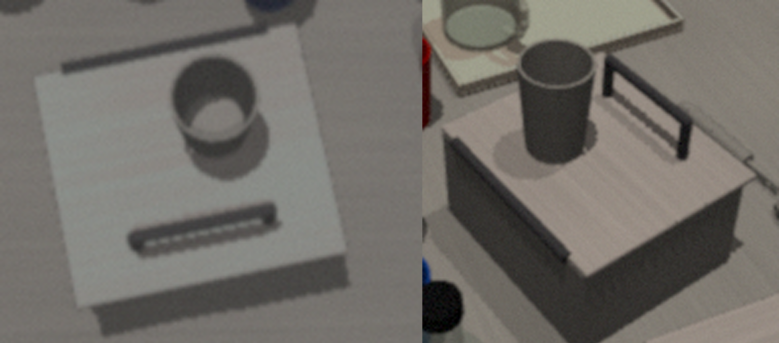

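The crop confirms it: the open grey cup behind the bar is the steel one. The lid's yaw is about 10.5°, the cup is at (0.608, -0.021) with its rim at 0.196, and the bar is at (0.528, -0.010). I'll fly to the cup and keep the current wrist yaw, since the jaws clear the bar that way.

```bash
python3 -m creep '[[[0,-2.4,-0.4,-3.4,0,0,0],[0,-2.4,-0.4,-3.4,0,0,0],[0,-2.4,-0.4,-3.4,0,0,0],[0,-2.4,-0.4,-3.4,0,0,0],[0,-2.4,-0.4,-3.4,0,0,0],[0,-2.4,-0.4,-3.4,0,0,0],[0,-2.4,-0.4,-3.4,0,0,0],[0,-2.4,-0.4,-3.4,0,0,0]]]' 20
cat > s.py <<'E'
import sys
from h import *
s=readout.read_state(); R=Ro.from_rotvec(s['orientation']).as_matrix()
print('t',round(s['t'],2),'p',np.round(s['tool_pos'],4),'jaw yaw',np.degrees(np.arctan2(R[1,0],R[0,0])).round(2),'Rz',R[2].round(3),'F',np.round(s['force'],1),'open',round(s['opening'],4))
if len(sys.argv)>3:
    g=np.array(list(map(float,sys.argv[1:4]))); print('to go tool cm',(R.T@(g-s['tool_pos'])*100).round(2))
E
python3 s.py .608 -.021 .255
```

```text
t: 0.9
tool_pos: [0.3911, 0.2896, 0.2564]
orientation: [-1.347, -0.961, 0.978]
force: [1.2, 0.8, -0.6]
opening: 0.0921
t 0.9 p [0.3911 0.2896 0.2564] jaw yaw 71.59 Rz [-0.009 -1.     0.004] F [ 1.2  0.8 -0.6] open 0.0921
to go tool cm [-22.62   0.23 -30.39]
```

```bash
python3 -m creep '[[[0,-2.6,0,-3.5,0,0,0],[0,-2.6,0,-3.5,0,0,0],[0,-2.6,0,-3.5,0,0,0],[0,-2.6,0,-3.5,0,0,0],[0,-2.6,0,-3.5,0,0,0],[0,-2.6,0,-3.5,0,0,0],[0,-2.6,0,-3.5,0,0,0],[0,-2.6,0,-3.5,0,0,0]]]' >/dev/null
python3 s.py .608 -.021 .255
```

```text
t 1.7 p [ 0.5959 -0.0096  0.2552] jaw yaw 71.6 Rz [-0.009 -1.     0.006] F [0.4 0.9 0.2] open 0.0931
to go tool cm [-0.7   0.02 -1.51]
```

```bash
python3 -m creep '[[[0,-0.7,0,-1.4,0,0,0],[0,0,0,0,0,0,0],[0,0,0,0,0,0,0],[0,0,0.4,0,0,0,0],[0,0,1,0,0,0,0],[0,0,1,0,0,0,0],[0,0,0.5,0,0,0,0],[0,0,0,0,0,0,0]]]' >/dev/null
python3 s.py .608 -.021 .153
```

```text
t 2.5 p [ 0.6052 -0.0226  0.22  ] jaw yaw 71.49 Rz [-0.011 -1.     0.012] F [0.5 0.7 0.1] open 0.0931
to go tool cm [ 0.31  6.69 -0.29]
```

```bash
python3 -m creep '[[[0,0.2,1,-0.2,0,0,0],[0,0.1,1,-0.1,0,0,0],[0,0,1,0,0,0,0],[0,0,1,0,0,0,0],[0,0,1,0,0,0,0],[0,0,1,0,0,0,0],[0,0,0.6,0,0,0,0],[0,0,0,0,0,0,0]]]' >/dev/null
python3 s.py .608 -.021 .153
```

```text
t 3.3 p [ 0.6076 -0.0206  0.1469] jaw yaw 71.52 Rz [-0.011 -1.     0.013] F [-0.5  0.5 -1. ] open 0.0934
to go tool cm [-0.03 -0.61 -0.04]
```

```bash
python3 -c "
from h import *
c=cam('top','t2.png');d=cam('scene','s2.png')
a=c['frame'][150:310,220:420,::-1];b=d['frame'][130:290,240:440,::-1]
cv2.imwrite('pics/c2.png',cv2.resize(np.hstack([a,b]),None,fx=2,fy=2))"
```

```text
(no output)
```

View pics/c2.png

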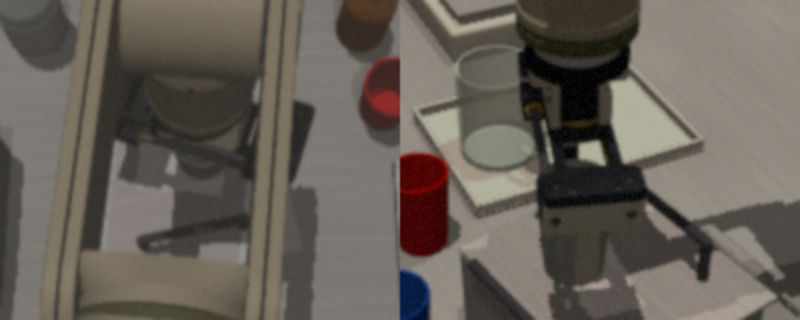

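The gripper straddles the cup at (575,230) in the scene half of the crop, and the bar is clear of it. Closing now.

```bash
python3 -m creep '[[[1,0,0,0,0,0,0],[1,0,0,0,0,0,0],[1,0,0,0,0,0,0],[1,0,0,0,0,0,0],[1,0,0,0,0,0,0],[1,0,0,0,0,0,0],[1,0,0,0,0,0,0],[1,0,0,0,0,0,0]]]' 20 >/dev/null; python3 s.py
```

```text
t 4.2 p [ 0.6096 -0.0209  0.1507] jaw yaw 71.51 Rz [-0.01  -1.     0.008] F [ 0.6 -0.5 -1. ] open 0.0633
```

```bash
python3 -m creep '[[[1,0,0,0,0,0,0],[1,0,0,0,0,0,0],[1,0,-0.5,0,0,0,0],[1,0,-1,0,0,0,0],[1,0,-1,0,0,0,0],[1,0,-1,0,0,0,0],[1,0,-1,0,0,0,0],[1,0,-1,0,0,0,0]]]' 20 >/dev/null; python3 s.py .608 -.021 .27
```

```text
t 5.0 p [ 0.6094 -0.0203  0.2089] jaw yaw 71.51 Rz [-0.01  -1.     0.011] F [ 0.9 -0.1 -1.4] open 0.0633
to go tool cm [-0.17 -6.1   0.17]
```

```bash
python3 -m creep '[[[1,0,-1.2,0,0,0,0],[1,0,-1.2,0,0,0,0],[1,-0.8,-0.8,0.2,0,0,0],[1,-1.5,-0.5,0.4,0,0,0],[1,-2.2,0,0.6,0,0,0],[1,-2.5,0,0.7,0,0,0],[1,-2.5,0,0.7,0,0,0],[1,-2.5,0,0.7,0,0,0]]]' >/dev/null; python3 s.py .405 -.33 .25
python3 -m creep '[[[1,-2.5,0,0.7,0,0,0],[1,-2.5,0,0.7,0,0,0],[1,-2.5,0,0.7,0,0,0],[1,-2.5,0,0.7,0,0,0],[1,-2.5,0,0.7,0,0,0],[1,-2.5,0,0.7,0,0,0],[1,-2,0,0.5,0,0,0],[1,-1,0,0.3,0,0,0]]]' >/dev/null; python3 s.py .405 -.33 .25
```

```text
t 5.8 p [ 0.5377 -0.1282  0.2544] jaw yaw 71.73 Rz [-0.01  -1.     0.006] F [-0.1 -0.9 -2.2] open 0.0633
to go tool cm [-23.31   0.72   6.27]
t 6.6 p [ 0.4186 -0.2958  0.2566] jaw yaw 71.33 Rz [-0.013 -1.     0.01 ] F [-1.   0.9 -1.8] open 0.063
to go tool cm [-3.66  0.71  0.19]
```

```bash
python3 -m creep '[[[1,-1.5,0,0.1,0,0,0],[1,-1,0.5,0.1,0,0,0],[1,-0.5,1.5,0,0,0,0],[1,0,2,0,0,0,0],[1,0,2,0,0,0,0],[1,0,2,0,0,0,0],[1,0,1,0,0,0,0],[1,0,0,0,0,0,0]]]' >/dev/null; python3 s.py .405 -.33 .06
python3 -c "
from h import *
d=cam('scene');cv2.imwrite('pics/c3.png',cv2.resize(d['frame'][60:300,180:460,::-1],None,fx=2,fy=2))
W=pts(d)
m=(d['frame'].min(-1)>95)
print(W[195,345:390:8].round(3).tolist())"
```

```text
t 7.4 p [ 0.4018 -0.3245  0.158 ] jaw yaw 71.2 Rz [-0.01  -1.     0.013] F [ 0.1  0.1 -2.8] open 0.0635
to go tool cm [-0.31  9.8  -0.62]
[[0.419, -0.303, 0.005], [0.402, -0.295, 0.005], [0.386, -0.285, 0.007], [0.367, -0.281, 0.003], [0.353, -0.267, 0.008], [0.343, -0.25, 0.016]]
```

View pics/c3.png

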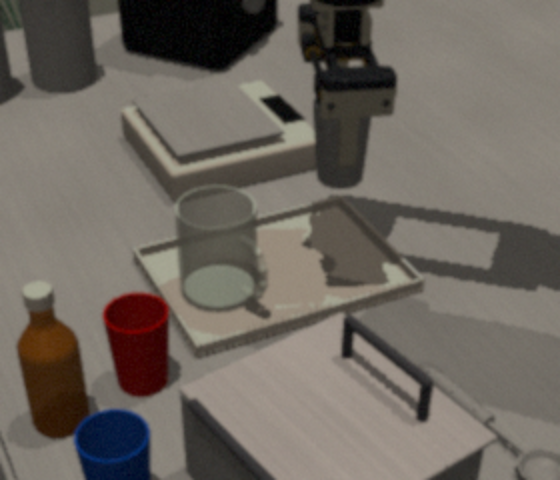

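The cup hangs upright at (340,150) above the free near half of the tray. Measured floor height is about 0.005.

```bash
python3 -m creep '[[[1,-0.3,1,-0.4,0,0,0],[1,0,1.5,-0.2,0,0,0],[1,0,1.5,0,0,0,0],[1,0,1.5,0,0,0,0],[1,0,1,0,0,0,0],[1,0,0.8,0,0,0,0],[1,0,0.5,0,0,0,0],[1,0,0,0,0,0,0]]]' >/dev/null; python3 s.py .405 -.33 .051
python3 -m creep '[[[1,0,0.3,0,0,0,0],[1,0,0.3,0,0,0,0],[1,0,0.2,0,0,0,0],[1,0,0,0,0,0,0],[1,0,0,0,0,0,0],[1,0,0,0,0,0,0],[1,0,0,0,0,0,0],[1,0,0,0,0,0,0]]]' >/dev/null; python3 s.py .405 -.33 .051
```

```text
t 8.25 p [ 0.409  -0.3326  0.0779] jaw yaw 71.23 Rz [-0.013 -1.     0.006] F [-0.2  0.  -2.1] open 0.063
to go tool cm [0.16 2.69 0.44]
t 9.05 p [ 0.4103 -0.334   0.0717] jaw yaw 71.23 Rz [-0.015 -1.     0.003] F [-0.1 -0.  -1.2] open 0.0636
to go tool cm [0.24 2.07 0.63]
```

```bash
python3 -m creep '[[[1,0,0.5,0,0,0,0],[1,0,0.5,0,0,0,0],[1,0,0.4,0,0,0,0],[1,0,0.3,0,0,0,0],[1,0,0.2,0,0,0,0],[1,0,0,0,0,0,0],[1,0,0,0,0,0,0],[1,0,0,0,0,0,0]]]' >/dev/null; python3 s.py .405 -.33 .051

```

```text
t 9.85 p [ 0.4098 -0.334   0.0504] jaw yaw 71.23 Rz [-0.014 -1.     0.004] F [-0.2  0.1 -2.6] open 0.0632
to go tool cm [ 0.22 -0.06  0.58]
```

```bash
python3 -m creep '[[[1,0,0.2,0,0,0,0],[1,0,0.1,0,0,0,0],[1,0,0.1,0,0,0,0],[1,0,0,0,0,0,0],[1,0,0,0,0,0,0],[1,0,0,0,0,0,0],[1,0,0,0,0,0,0],[1,0,0,0,0,0,0]]]' >/dev/null; python3 s.py .405 -.33 .051
python3 -c "
from h import *
d=cam('scene');cv2.imwrite('pics/c4.png',cv2.resize(d['frame'][100:260,220:420,::-1],None,fx=4,fy=3.7))"
```

```text
t 10.65 p [ 0.4125 -0.3357  0.0501] jaw yaw 71.23 Rz [-0.016 -1.    -0.003] F [ 0.4  0.3 -1.7] open 0.0631
to go tool cm [ 0.3  -0.09  0.89]
```

View pics/c4.png

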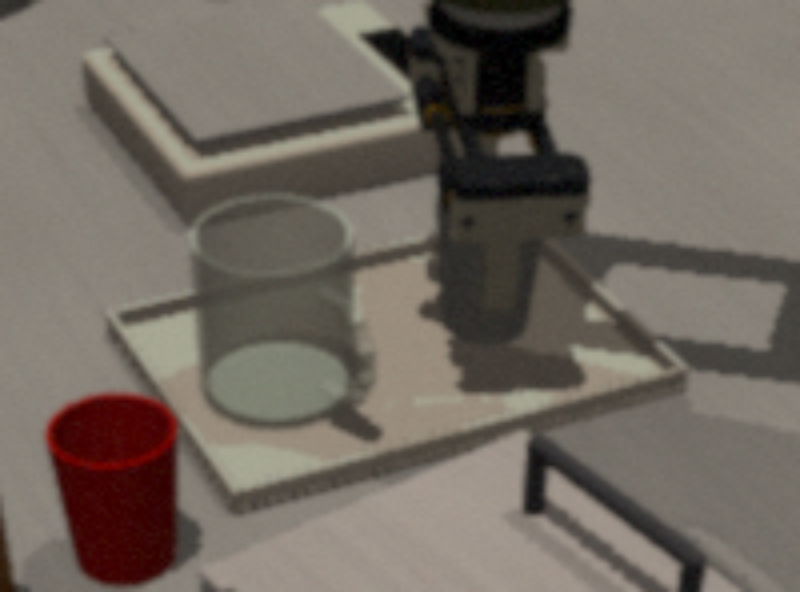

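```bash
python3 -c "
from h import *
d=cam('scene')
for z in (.005,.015,.025): print(z,ray(d,341.3,192.4,z).round(4))
for z in (.005,.015,.025): 
  q=d['intrinsics']@(d['R']@np.array([.4247,-.314,z])+d['t']); print(z,(q/q[2]).round(1))
W=pts(d)
for v in range(180,202,2): print(v,W[v,341].round(3))
"
```

```text
0.005 [ 0.4217 -0.3157  0.005 ]
0.015 [ 0.4286 -0.3034  0.015 ]
0.025 [ 0.4355 -0.2911  0.025 ]
0.005 [340.5 193.1   1. ]
0.015 [340.7 189.6   1. ]
0.025 [340.8 186.1   1. ]
180 [ 0.436 -0.294  0.057]
182 [ 0.438 -0.291  0.054]
184 [ 0.436 -0.294  0.046]
186 [ 0.425 -0.312  0.027]
188 [ 0.426 -0.31   0.022]
190 [ 0.426 -0.311  0.016]
192 [ 0.425 -0.312  0.009]
194 [ 0.426 -0.309  0.006]
196 [ 0.427 -0.307  0.002]
198 [ 0.432 -0.297  0.004]
200 [ 0.436 -0.29   0.005]
```

The cup's base comes out at about z = 0.006, so it is on the floor to within 1–2 mm, and the downward command stopped producing motion. One more small nudge, then release.

```bash
python3 -m creep '[[[1,0,0.2,0,0,0,0],[1,0,0.2,0,0,0,0],[1,0,0,0,0,0,0],[1,0,0,0,0,0,0],[1,0,0,0,0,0,0],[1,0,0,0,0,0,0],[1,0,0,0,0,0,0],[1,0,0,0,0,0,0]]]' >/dev/null; python3 s.py .405 -.33 .051
```

```text
t 11.55 p [ 0.4151 -0.3377  0.0496] jaw yaw 71.22 Rz [-0.018 -1.    -0.009] F [ 0.4 -0.7 -0.6] open 0.0632
to go tool cm [ 0.4  -0.16  1.2 ]
```

```bash
python3 -m creep '[[[0.2,0,0,0,0,0,0],[0.1,0,0,0,0,0,0],[0,0,0,0,0,0,0],[0,0,0,0,0,0,0],[0,0,0,0,0,0,0],[0,0,0,0,0,0,0],[0,0,0,0,0,0,0],[0,0,0,0,0,0,0]]]' >/dev/null; python3 s.py .415 -.3375 .22

```

```text
t 12.35 p [ 0.4154 -0.338   0.0502] jaw yaw 71.22 Rz [-0.019 -1.    -0.01 ] F [-0.4 -0.  -0.1] open 0.0928
to go tool cm [ -0.28 -16.98  -0.11]
```

```bash
python3 -m creep '[[[0,0,-0.8,0,0,0,0],[0,0,-1.2,0,0,0,0],[0,0,-1.8,0,0,0,0],[0,0,-2,0,0,0,0],[0,0,-3,0,0,0,0],[0,0,-3,0,0,0,0],[0,0,-3,0,0,0,0],[0,0,-2.5,0,0,0,0]]]' >/dev/null; python3 s.py .528 -.01 .22
python3 -c "
from h import *
d=cam('scene');cv2.imwrite('pics/c5.png',cv2.resize(d['frame'][100:260,220:420,::-1],None,fx=3,fy=3))"
```

```text
t 13.15 p [ 0.413  -0.3325  0.2321] jaw yaw 71.22 Rz [-0.017 -1.    -0.006] F [ 0.6 -0.2 -0.8] open 0.0932
to go tool cm [34.25  0.64 -0.5 ]
```

View pics/c5.png

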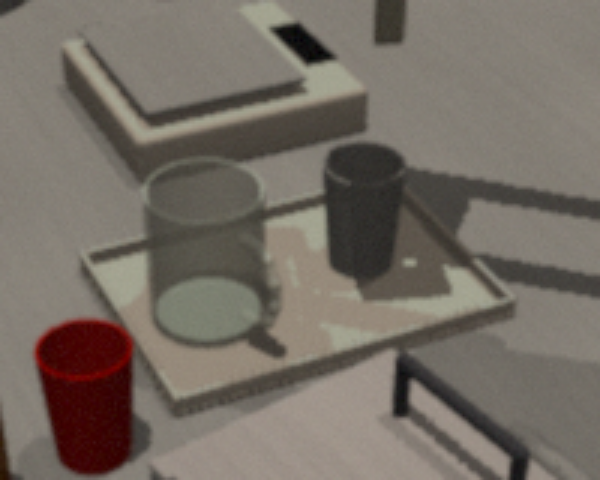

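The cup stands upright at (362,215) on the near half of the tray, and the jug hasn't moved. Now I turn the wrist for the bar.

```bash
python3 -m creep '[[[0,0,0,0,0,7.6,0],[0,0,0,0,0,7.6,0],[0,0,0,0,0,7.6,0],[0,0,0,0,0,7.6,0],[0,0,0,0,0,7.6,0],[0,0,0,0,0,7.6,0],[0,0,0,0,0,7.6,0],[0,0,0,0,0,7.6,0]]]' >/dev/null
cat >> s.py <<'E'
y=np.radians(10.5); Rg=np.array([[np.cos(y),0,-np.sin(y)],[np.sin(y),0,np.cos(y)],[0,-1,0]])
print('turn to go deg',np.degrees(Ro.from_matrix(R.T@Rg).as_rotvec()).round(2))
E
python3 s.py .528 -.01 .23
```

```text
t 14.0 p [ 0.4163 -0.3354  0.2508] jaw yaw 8.17 Rz [ 0.012 -0.999 -0.035] F [ 0.   0.1 -1. ] open 0.093
to go tool cm [15.66  1.18 30.68]
turn to go deg [ 2.04 -2.34  0.63]
```

```bash
python3 -m creep '[[[0,1,0,2,1,-1.2,0.3],[0,1.8,0,3.6,1,-1.2,0.3],[0,1.8,0,3.6,0,0,0],[0,1.8,0,3.6,0,0,0],[0,1.8,0,3.6,0,0,0],[0,1.8,0,3.6,0,0,0],[0,1.8,0,3.6,0,0,0],[0,1,0,2,0,0,0]]]' >/dev/null
python3 s.py .528 -.01 .22
```

```text
t 14.8 p [ 0.5002 -0.0548  0.2579] jaw yaw 9.9 Rz [ 0.008 -1.    -0.006] F [0.8 0.3 0. ] open 0.0928
to go tool cm [3.48 3.79 3.96]
turn to go deg [ 0.33 -0.61  0.44]
```

```bash
python3 -m creep '[[[0,1.5,0.5,1.8,0,-0.6,0.4],[0,1.5,0.5,1.5,0,0,0],[0,0.5,0.7,0.6,0,0,0],[0,0,1,0,0,0,0],[0,0,0.5,0,0,0,0],[0,0,0,0,0,0,0],[0,0,0,0,0,0,0],[0,0,0,0,0,0,0]]]' >/dev/null
python3 s.py .528 -.01 .138
python3 -c "
from h import *
d=cam('scene','s6.png');c=cam('top')
cv2.imwrite('pics/c6.png',np.hstack([cv2.resize(d['frame'][160:320,280:460,::-1],None,fx=2.2,fy=2.2)[:350],cv2.resize(c['frame'][200:330,230:390,::-1],None,fx=2.5,fy=2.7)[:350]]))"
```

```text
t 15.6 p [ 0.5281 -0.0077  0.2285] jaw yaw 10.68 Rz [ 0.004 -1.    -0.008] F [ 0.1 -0.1 -0.2] open 0.0929
to go tool cm [-0.09  9.05 -0.15]
turn to go deg [0.45 0.18 0.26]
```

View pics/c6.png

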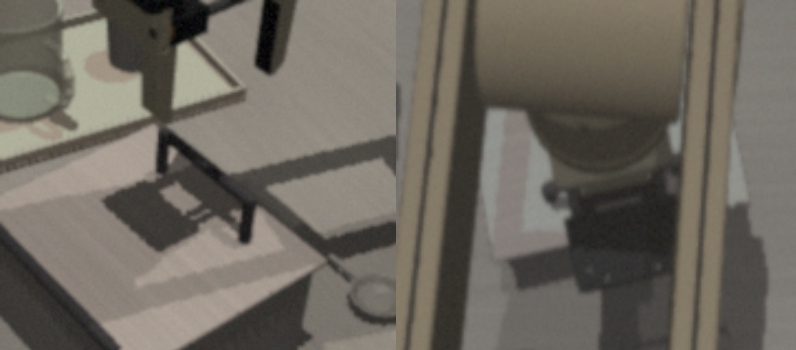

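The open fingers straddle the bar ((160,135)–(250,205) in the left half). Descending.

```bash
python3 -m creep '[[[0,0,1,-0.1,0,0,0],[0,0,1.5,0,0,0,0],[0,0,1.5,0,0,0,0],[0,0,1.5,0,0,0,0],[0,0,1,0,0,0,0],[0,0,0.8,0,0,0,0],[0,0,0.4,0,0,0,0],[0,0,0,0,0,0,0]]]' >/dev/null
python3 s.py .528 -.01 .138
```

```text
t 16.5 p [ 0.5273 -0.0094  0.1426] jaw yaw 10.66 Rz [ 0.002 -1.    -0.007] F [ 0.3 -0.4  0.2] open 0.0928
to go tool cm [ 0.05  0.46 -0.07]
turn to go deg [0.4  0.16 0.09]
```

```bash
python3 -m creep '[[[0,0,0.3,0,0,0,0],[0,0,0.1,0,0,0,0],[0.5,0,0,0,0,0,0],[0.7,0,0,0,0,0,0],[1,0,0,0,0,0,0],[1,0,0,0,0,0,0],[1,0,0,0,0,0,0],[1,0,0,0,0,0,0]]]' 25 >/dev/null; python3 s.py .528 -.01 .138
python3 -m creep '[[[1,0,0,0,0,0,0],[1,0,0,0,0,0,0],[1,0,0,0,0,0,0],[1,0,0,0,0,0,0],[1,0,0,0,0,0,0],[1,0,0,0,0,0,0],[1,0,0,0,0,0,0],[1,0,0,0,0,0,0]]]' 25 >/dev/null
python3 s.py .528 -.01 .138
```

```text
t 17.3 p [ 0.5293 -0.0096  0.1411] jaw yaw 10.67 Rz [ 0.006 -1.    -0.008] F [ 0.3 -0.5 -0.2] open 0.0497
to go tool cm [-0.13  0.31 -0.02]
turn to go deg [0.48 0.16 0.35]
t 18.1 p [ 0.5272 -0.01    0.1409] jaw yaw 10.66 Rz [ 0.001 -1.    -0.008] F [-0.6  0.2  0.5] open 0.0092
to go tool cm [ 0.08  0.29 -0.02]
turn to go deg [0.47 0.16 0.07]
```

```bash
python3 -m creep '[[[1,0.22,-0.63,0,0,0,0],[1,0.24,-0.61,0,0,0,0],[1,0.27,-0.61,0,0,0,0],[1,0.29,-0.6,0,0,0,0],[1,0.32,-0.58,0,0,0,0],[1,0.35,-0.56,0,0,0,0],[1,0.37,-0.55,0,0,0,0],[1,0.39,-0.54,0,0,0,0]]]' >/dev/null
cat >> s.py <<'E'
# lid angle from TCP relative to hinge (bar = grasp start offset)
b=np.array([np.cos(y),np.sin(y)]); d=np.array(s['tool_pos'])-np.array([.5272,-.01,.1409])
hx=-.145+d[:2]@b; hz=.046+d[2]; print('lid est deg',np.degrees(np.arctan2(hz,-hx)-np.arctan2(.046,.145)).round(2),'r',np.hypot(hx,hz).round(4),'(.1521)')
E
python3 s.py
```

```text
t 18.9 p [ 0.5514 -0.0055  0.1896] jaw yaw 10.63 Rz [-0.003 -1.    -0.008] F [-0.2 -1.7 -4.1] open 0.0094
turn to go deg [ 0.49  0.13 -0.2 ]
lid est deg 20.6 r 0.1531 (.1521)
```

```bash
python3 -m creep '[[[1,0.42,-0.5,0,0,0,0],[1,0.44,-0.48,0,0,0,0],[1,0.46,-0.46,0,0,0,0],[1,0.48,-0.45,0,0,0,0],[1,0.5,-0.42,0,0,0,0],[1,0.52,-0.4,0,0,0,0],[1,0.54,-0.38,0,0,0,0],[1,0.55,-0.36,0,0,0,0]]]' >/dev/null
python3 s.py
```

```text
t 19.7 p [0.5931 0.0022 0.2289] jaw yaw 10.61 Rz [-0.004 -1.    -0.01 ] F [-3.3 -2.3  0.8] open 0.0092
turn to go deg [ 0.54  0.11 -0.2 ]
lid est deg 42.19 r 0.155 (.1521)
```

```bash
python3 -m creep '[[[1,0.57,-0.3,0,0,0,0],[1,0.58,-0.27,0,0,0,0],[1,0.59,-0.25,0,0,0,0],[1,0.6,-0.22,0,0,0,0],[1,0.61,-0.2,0,0,0,0],[1,0.62,-0.18,0,0,0,0],[1,0.3,-0.06,0,0,0,0],[1,0,0,0,0,0,0]]]' >/dev/null
python3 s.py
python3 - <<'E'
from h import *
d=cam('scene','s7.png'); np.savez('s7.npz',**d); W=pts(d)
cv2.imwrite('pics/c7.png',cv2.resize(d['frame'][80:400,220:540,::-1],None,fx=1.8,fy=1.8))
E
```

```text
t 20.5 p [0.6372 0.0103 0.248 ] jaw yaw 10.62 Rz [ 0.002 -1.    -0.011] F [-2.6 -2.5  4.7] open 0.0089
turn to go deg [0.61 0.12 0.12]
lid est deg 60.17 r 0.1567 (.1521)
```

View pics/c7.png

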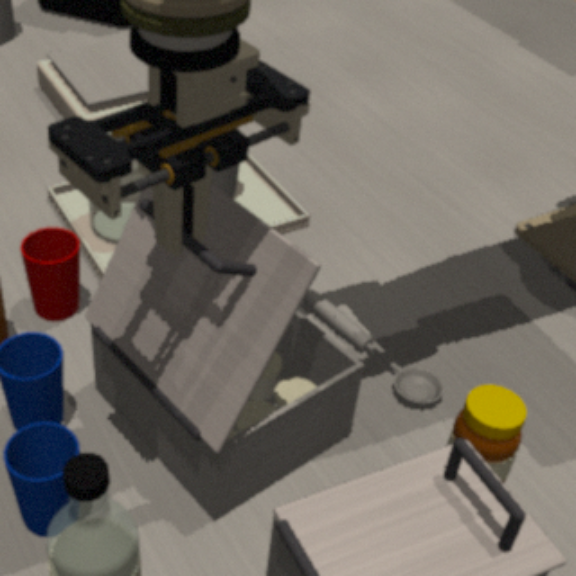

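The lid is up, with the bar held at crop pixel (215,255). Measuring the lid angle by a plane fit on the depth.

```bash
cat > lid.py <<'E'
from h import *
def lid(d):
    W=pts(d)[232:312,285:375].reshape(-1,3); W=W[np.isfinite(W).all(1)]
    rng=np.random.default_rng(0); best=None
    for _ in range(300):
        p=W[rng.choice(len(W),3,replace=False)]; n=np.cross(p[1]-p[0],p[2]-p[0]); L=np.linalg.norm(n)
        if L<1e-5: continue
        i=abs((W-p[0])@(n/L))<.003
        if best is None or i.sum()>best.sum(): best=i
    Q=W[best]; n=np.linalg.svd(Q-Q.mean(0))[2][2]; n*=np.sign(n[2])
    print('lid plane deg',np.degrees(np.arccos(n[2])).round(2),'n',n.round(3),best.sum(),len(W),Q.mean(0).round(3))
if __name__=='__main__':
    lid(dict(np.load('s7.npz'))); lid(cam('scene'))
E
python3 lid.py; python3 s.py
```

```text
lid plane deg 59.58 n [0.848 0.155 0.506] 6119 7177 [0.637 0.041 0.161]
lid plane deg 59.54 n [0.848 0.155 0.507] 6134 7170 [0.637 0.041 0.161]
t 20.6 p [0.6368 0.0102 0.2479] jaw yaw 10.62 Rz [ 0.002 -1.    -0.011] F [-2.4 -2.   5.1] open 0.0092
turn to go deg [0.61 0.12 0.11]
lid est deg 60.02 r 0.1567 (.1521)
```

```bash
python3 -m creep '[[[1,0,0,0,0,0,0],[1,0,0,0,0,0,0],[1,0,0,0,0,0,0],[1,0,0,0,0,0,0],[1,0,0,0,0,0,0],[1,0,0,0,0,0,0],[1,0,0,0,0,0,0],[1,0,0,0,0,0,0]]]' >/dev/null; python3 s.py; python3 lid.py | tail -1; python3 -c "
from h import *
cam('top','t8.png')"
```

```text
t 21.4 p [0.6362 0.0101 0.2478] jaw yaw 10.61 Rz [ 0.002 -1.    -0.011] F [-1.7 -2.1  3.1] open 0.0091
turn to go deg [0.61 0.11 0.11]
lid est deg 59.79 r 0.1567 (.1521)
lid plane deg 59.21 n [0.845 0.155 0.512] 6128 7170 [0.637 0.04  0.161]
```

View pics/t8.png

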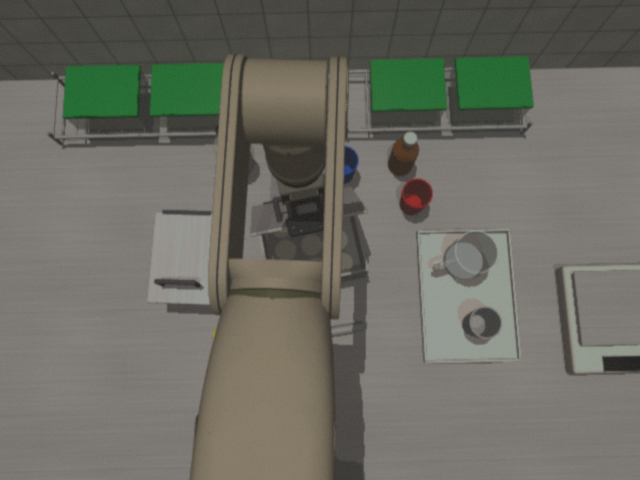

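The top view shows the cup upright on the tray's near half (483,323). The jug, red cup, sauce bottle and narrow bin are where they were, and the lid is open and held. Handing in.

```bash
python3 -c "
from h import *
print(robot.close_job())"; python3 s.py
```

```text
the job is handed in; nothing more can be done
None
the job is handed in; nothing more can be done
```

The steel cup stands upright on the free near half of the white tray. The wide lid is up at about 59 to 60 degrees, and the gripper was still holding its bar when I handed in at about 21.5 s of the 64 s.

- **Lid angle:** the last plane fit on the camera depth gave 59.2°. The arm position gave 59.8°. Over the final 0.8 s hold the angle sagged about 0.3°.
- **Grip and force:** the fingers were 9.1 mm apart on the 10 mm bar, and the force on the tool was about 4 N.
- **Other things:** the last top view shows the jug, sauce bottle and red cup in place and the narrow bin shut. The arm hid the honey jar, the syrup bottle, one blue cup and most of the spoon in that view. The scene camera showed them standing normally just before, with the lid already raised.
- **Disagreement:** the arc radius worked out from the arm position came out 4.6 mm larger than nominal (156.7 against 152.1 mm). That is probably a small hinge-position error or the bar slipping in the pads. I trusted the depth measurement for the angle.

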